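# Press a cabinet hinge cup home with the toggle clamp

## Task

Slide the wooden rail in the jig gently along its channel until its end sits against the steel end stop. Then swing the toggle clamp's handle all the way over centre so that its pad presses the hinge cup down flush into the rail and the clamp stays locked on it, and afterwards swing the handle fully back again, leaving the rail against the stop and the other things on the bench where they are.

Things in the scene. Friction and masses are not known exactly. Their poses are not given: they have to be found in the camera images.
- jig: hinge-pressing jig, fixed: plywood bed, top at z = 16 mm; origin on the table straight below the clamp's pivot; x points to the robot's left and y towards the robot (turned up to 15 degrees), z up. Bed spans x -115..135, y -150..170 mm. Two metal fences along y, 14 mm high, faces at x = 49 and 111, make a channel for the rail. Steel clamp cheeks at x -32..24, y -24..24, up to z = 86 mm
- lamp (a point): middle of the underside of a grey work lamp hanging over the clamp, jig x = 22, y = -40, z = 263 mm, axes as the jig's. Box: jig x 5..39, y -141..24, z 263..291; its post, 24 mm square, at x = 22, y = -128. It leaves no room for a vertical gripper over the upright handle: come in leaning over to jig -x
- end_stop: steel stop block 64 x 14 x 24 mm across the far (jig -y) end of the channel; origin at the middle of the foot of its stopping face (jig x = 80, y = -90, z = 16 mm), the face looks to jig +y
- nest (a point): fixed point on the jig's bed (jig x = 80, y = 0, z = 16 mm), where the rail's origin lies when the rail is fully home against the stop; axes as the jig's
- pivot (a point): fixed point on the handle's hinge axis (along jig y), 75 mm above the table (jig x = 0, y = 0)
- clamp_handle (a joint): angle of the handle, rad: 0 = upright, past centre, locked shut against its stop; about 0.1 = dead centre; grows as the handle leans to the robot's right (jig -x); 1.1 = end of travel, fully open. It starts open at about 1.0. Meets real resistance between about 0.5 and 0.1 (some 12 N at the grip)
- grip (a point): middle of the black grip bar at the end of the cranked handle: a round bar 20 mm thick and 72 mm long, along jig y, from y = -12 to -84 mm (point at y = -48), 110 mm from the hinge axis (185 mm above the table when upright). The steel shaft that carries it, 14 mm thick, stands in the plane y = 0
- clamp_arm: steel clamp arm, 30 mm wide, reaching to jig +x from its own hinge (its origin, jig x = 27, z = 55 mm) over the channel; level when shut, raised about 0.8 rad when open. It carries the sprung, domed rubber pad (28 mm wide), which comes down at jig x = 80, y = 0 mm. A toggle link makes it follow the handle; push only the handle
- rail: wooden cabinet rail, loose, 60 (x) x 180 (y) x 28 (z) mm, lying in the channel; origin at the centre of its underside, y along its length. It starts 30 to 45 mm short of the stop (towards jig +y, the robot)
- hinge_cup (a joint): how far the hinge cup is pressed into the rail, m: about 0 = standing 7 mm proud, 0.007 = fully in, its flange flush on the wood. Takes 16 N to move
- cup_top (a point): centre of the top of the steel hinge cup's flange (disc of 44 mm, 5 mm thick) in the middle of the rail; 33 mm above the rail's underside when pressed home
- spare_cup: a second steel hinge cup, 44 mm disc lying upside down on the jig's plywood bed, right of the clamp; not needed; to be left alone
- offcut: wooden offcut 50 x 70 x 24 mm lying on the jig's bed, right of the clamp, on the robot's side; not needed; to be left alone
- spare_rail: a second plain wooden rail, 60 x 180 x 28 mm, without a cup, lying on the bench to the right; not needed; to be left alone
- glue: glue bottle, 64 mm wide, 180 mm high, standing on the left of the bench; to be left alone
- screw_jar: screw jar, 72 mm wide, 85 mm high, standing on the left of the bench; to be left alone
- mallet: hammer lying on the left of the bench; to be left alone
- screwdriver: screwdriver lying on the right of the bench; to be left alone
Not all that is in view belongs to the job. Leave any turquoise or yellow look-alike of the rail alone.

How it is judged (in metres and radians):
On the way, in this order (a step that is already met when the one before it is completed fails the run):
1. the rail is home against the end stop (within 4 mm, in line within 0.04 rad), the handle still open (distance between rail and nest below 0.004 m and angle between the y axis of rail and the y axis of jig, either way round below 0.04 rad and value of joint clamp_handle above 0.6 rad), for 0.2 s.
2. the clamp is locked over centre (handle below 0.06 rad), pressing on the rail's hinge cup with more than 5 N, the cup pressed in at least 6 mm, the rail home (distance between rail and nest below 0.004 m and angle between the y axis of rail and the y axis of jig, either way round below 0.04 rad and value of joint hinge_cup above 0.006 m and value of joint clamp_handle below 0.06 rad and contact force between clamp_arm and rail above 5 N), for 0.3 s.
At the end, for the whole second after the job is handed in: the handle is swung back open (above 0.9 rad), the hinge cup is pressed in at least 6 mm of its 7, and the rail lies still, within 4 mm of its home against the end stop and in line within 0.04 rad (distance between rail and nest below 0.004 m and angle between the y axis of rail and the y axis of jig, either way round below 0.04 rad and value of joint hinge_cup above 0.006 m and value of joint clamp_handle above 0.9 rad and linear speed of rail below 0.01 m/s); the robot touches nothing.
It fails at once if the rail is rammed against the end stop (over 40 N) (contact force between rail and end_stop above 40 N).
It fails at once if a bystander is moved by more than 40 mm (distance of any of spare_cup, offcut, spare_rail, glue, screw_jar, mallet, screwdriver from where it was at the start of the episode above 0.04 m).
It also fails if it takes over 58 s, if anything falls off the work surface, if the arm or the gripper's body presses on something with over 40 N, if the wrist force passes 120 N, or if a joint passes its speed limit or range.

## Robot

A 6-joint arm with a two-finger parallel gripper is mounted at the origin on the work surface. World frame = base frame: x ahead of the robot, y to its left, z up, the work surface at z = 0. Lengths are in mm, angles in rad, forces in N, time in s.
With the tool pointing down it reaches from about 275 to 1000 mm from the base axis. Payload 8.4 kg.
Tool frame: the origin (TCP) lies at the centre of the arm's flange, where the gripper is bolted on; the fingertips stand 173 mm ahead of it and the grasp point (between the pads) lies 155 mm ahead of it (env.nose_length is the distance from the TCP to the fingertips, in mm); z points along the fingers, y is the line along which they close (so a half turn about z gives the same grasp; the last joint's range is limited). The gripper opens to 85 mm and grips with 20 to 120 N. Pads are 22 mm wide; open, the fingers measure 114 mm over their backs; the gripper's body (76 mm by 85 mm) begins 54 mm behind the grasp point. The pads swing forward as they close: fully open they stand 13 mm farther back than shut.
Start: joints at [1.284, 0.353, 1.633, -0, 1.155, -0.002], TCP at [175.602, 599.828, 404.681] pointing down, gripper open.
Joint ranges: [-2.63, 2.63], [-0.92, 2.1], [0.06, 2.66], [-1.3, 4.44], [0, 2.69], [-3.02, 3.02]. Speed limits (rad/s): [2.22, 2.22, 2.79, 3.14, 3.14, 3.14].

## Interface

Orientations are given as a unit quaternion [x, y, z, w].
In Python, from cell import observe, optics, workorder, env gives the robot as it stands.
- The arm moves only by the tool carry_out, never from a script. Its argument "deltas" is a list of rows, each an object with "delta_pos": the shift along the tool's x, y, z in m, a list of three; "twist": the turn about the tool's z in rad; "claw": the closure, from 0 (fully open) to 1 (shut). In form: [{"delta_pos": [x, y, z], "twist": twist, "claw": claw}, ...]. A call has 1 to 12 rows; each row shifts and turns the commanded pose from where the row before left it, along the tool's axes as they then stand; what a row does not reach is not made up. A row lasts 1/10 s, in which the tool goes at most 50 mm and 8.59 degrees, less where a joint would pass 70% of its speed; a pose out of reach is approached as far as the arm can. A call with a gripper value outside its range is refused whole. The fingers move at their own pace and stop on an object; "force" is the grip in N (left out, the last holds). Time passes only in rows, so rows that do not move let the fingers close. It gives the time, the measured TCP pose, the force, the opening and the grip force at its end, in the units of the state.
- observe(): the state, without advancing time (a new reading comes with each control period).
- optics.camera(name): name is "scene" or "side" or "wrist"; returns a dict with "frame" (420x560x3 uint8, red, green, blue), "intrinsics" (3x3 intrinsics, pixels), "eye" and "rotation" of the camera in the world. Camera axes: x right, y up, looking along -z (the intrinsics and any distortion apply to the point x, -y, -z); pixel columns grow to the right and rows downward; lengths in mm; the calibration is good to about 2 mm. A picture is of the moment at which its call begins. There is no depth.
- workorder.job_done(): hands the job in; it is judged then, once.
The state is a dict: "t": time; "joints": joint angles; "qvel": joint speeds; "joint_torque": joint torques, N m; "tcp_pos": TCP position; "tool_rot": TCP orientation; "force": force on the tool from outside, world axes, zero at the start; "wrist_torque": the same for the moment, N m; "opening": opening from 0.0 (shut) to 1.0 (fully open); "finger_force": force on a finger pad.
Only numpy, scipy, OpenCV 4.12 (cv2) and the standard library are available. Lean on these libraries where they do the work, as an engineer would, in place of code of your own. Each camera call takes 0.05 s, during which the arm holds its last target. There are 200 camera calls.

## Working session

There is one attempt and no reset: what is moved stays moved. The work goes in short steps, Python scripts to look and compute and a tool call to move; the robot and the scene stay as the last step left them, time stands still between calls to the robot, and variables do not carry over. Pictures are saved under pics/ and viewed, at most 10 in all, crops included, and the job is handed in when it is done.

Besides the shell and the picture viewer there is one more tool, called after "Request:" as name([rows], argument=value, ...), one row to a line, values as JSON. carry_out: Moves the arm, as the interface text tells. Its arguments: {"type":"object","properties":{"deltas":{"type":"array","items":{"type":"object","properties":{"delta_pos":{"type":"array","items":{"type":"number"}},"twist":{"type":"number"},"claw":{"type":"number"}}}},"force":{"type":"number"}},"required":["deltas"]}

```bash
mkdir -p pics; cat > h.py <<'E'
import numpy as np, cv2
from cell import observe, optics, workorder, env
def snap(cam,fn):
    c=optics.camera(cam); cv2.imwrite('pics/'+fn,c['frame'][...,::-1]); np.savez('pics/'+fn+'.npz',**{k:np.array(c[k]) for k in('frame','intrinsics','eye','rotation')}); return c
def load(fn): return dict(np.load('pics/'+fn+'.npz'))
def ray(c,u,v):
    d=np.linalg.inv(c['intrinsics'])@np.array([u,v,1.]); d=c['rotation']@np.array([d[0],-d[1],-d[2]]); return c['eye'],d
def atz(c,u,v,z):
    e,d=ray(c,u,v); return e+d*(z-e[2])/d[2]
def proj(c,p):
    q=c['rotation'].T@(np.array(p,float)-c['eye']); k=c['intrinsics']@np.array([q[0],-q[1],-q[2]]); return k[:2]/k[2]
E
python3 - <<'E'
from h import *
ims=[]
for n in('scene','side'):
    c=snap(n,n+'1.png'); print(n,c['eye'].round(),c['intrinsics'].round(1).tolist(),[k for k in c]); ims.append(c['frame'])
s=observe(); print(s)
E
```

```text
scene [1222. -298.  850.] [[400.1, 0.0, 278.2], [0.0, 400.1, 209.1], [0.0, 0.0, 1.0]] ['frame', 'intrinsics', 'eye', 'rotation']
side [-267. -865. 1316.] [[538.9, 0.0, 281.2], [0.0, 538.9, 203.0], [0.0, 0.0, 1.0]] ['frame', 'intrinsics', 'eye', 'rotation']
{'t': 0.1, 'joints': array([ 1.28361072e+00,  3.53625051e-01,  1.63403818e+00,  5.77015034e-05,
        1.15521416e+00, -2.41120551e-03]), 'qvel': array([ 0.00025419, -0.0022039 , -0.00081953,  0.00035485,  0.00045596,
        0.00014861]), 'joint_torque': array([ 1.02550664e-03, -6.06359410e+01, -3.42817497e+01,  1.02552156e-04,
        4.02367717e-03, -5.45880960e-05]), 'tcp_pos': array([175.52970414, 599.63731608, 404.01701923]), 'tool_rot': array([ 1.41918074e-01,  9.89878198e-01, -6.31842300e-04, -1.18801169e-04]), 'force': array([-0.88513973,  0.97084775, -0.41984733]), 'wrist_torque': array([-0.01460481, -0.00381258,  0.01295809]), 'finger_force': 0.0, 'opening': 1.0021690315989316}
```

View pics/scene1.png

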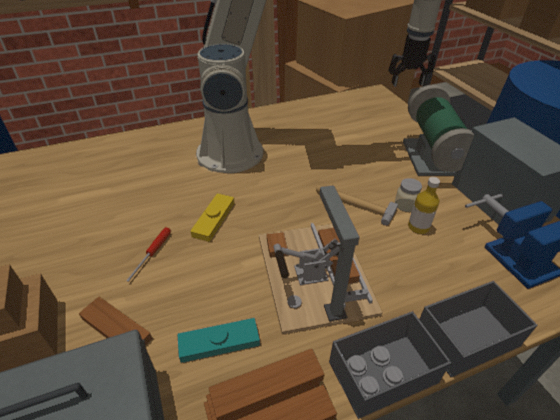

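View pics/side1.png

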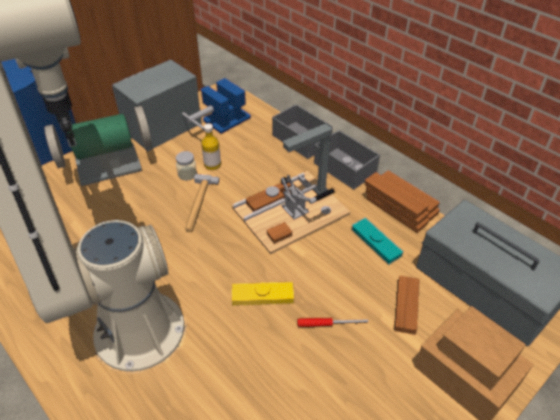

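The jig sits at about (315,280) in scene and (290,205) in side. Rail-like things in scene: yellow look-alike (213,216), turquoise look-alike (218,338), spare rail (115,325), stacked rails (270,385), offcut (277,242), and the brown rail in the jig's channel (338,255). That last one is the rail I want. I'll check it in a close crop.

```bash
python3 - <<'E'
from h import *
a=load('scene1.png')['frame'][175:345,245:395]; b=load('side1.png')['frame'][115:255,225:355]
A=cv2.resize(a,None,fx=3,fy=3,interpolation=cv2.INTER_CUBIC)[:510]; B=cv2.resize(b,None,fx=2.65,fy=2.65*1,interpolation=cv2.INTER_CUBIC)
A=cv2.resize(a,(450,510),interpolation=cv2.INTER_CUBIC)
im=np.zeros((510,800,3),np.uint8); im[:,:450]=A; B=cv2.resize(b,(350,377),interpolation=cv2.INTER_CUBIC); im[:377,450:]=B
cv2.imwrite('pics/crop1.png',im[...,::-1])
E
```

```text
(no output)
```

View pics/crop1.png

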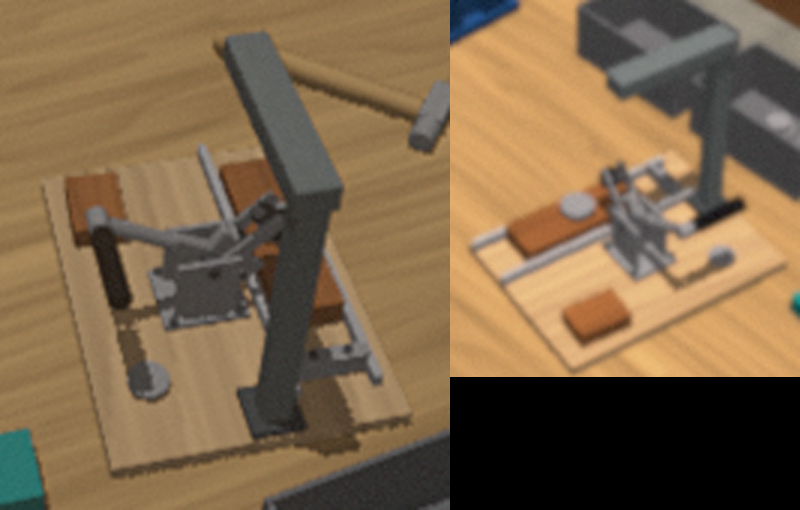

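```bash
cat >> h.py <<'E'
import json,os
def J():
    x,y,th=json.load(open('jig.json')); return x,y,th
def jw(p,pose=None):
    # jig x -> robot left (+y world), jig y -> toward robot (-x world)
    x,y,th=pose if pose is not None else J(); c,s=np.cos(th),np.sin(th)
    p=np.array(p,float); ex=np.array([-s,c,0]); ey=np.array([-c,-s,0])
    return np.array([x,y,0])+p[0]*ex+p[1]*ey+np.array([0,0,p[2]])
def wj(w,pose=None):
    x,y,th=pose if pose is not None else J(); c,s=np.cos(th),np.sin(th)
    d=np.array(w,float)-[x,y,0]; return np.array([d@[-s,c,0],d@[-c,-s,0],d[2]])
E
python3 - <<'E'
from h import *
from scipy.optimize import least_squares
S=load('scene1.png');D=load('side1.png')
ob=[(S,(281.7,332.3),(-115,-150,16)),(S,(381.7,314.3),(135,-150,16)),(S,(259.3,236.7),(-115,170,16)),
(D,(349.4,212.7),(-115,-150,16)),(D,(270.7,251.7),(-115,170,16)),(D,(233.2,206.7),(135,170,16))]
f=lambda q:np.concatenate([proj(c,jw(p,(q[0],q[1],q[2])))-np.array(u) for c,u,p in ob])
r=least_squares(f,[600,100,0]);print(r.x,r.fun.round(1)); json.dump(list(r.x),open('jig.json','w'))
P=tuple(r.x)
def dr(im,c,pts,off,sc,col,o2=(0,0)):
    q=[((proj(c,jw(p))+.5-off)*sc-.5+o2).astype(int) for p in pts]
    for a,b in zip(q,q[1:]): cv2.line(im,tuple(map(int,a)),tuple(map(int,b)),col,1)
im=cv2.imread('pics/crop1.png')
import itertools
for c,off,sc,o2 in((S,(245,175),3,(0,0)),(D,(225,115),350/130,(450,0))):
    off=np.array(off)
    dr(im,c,[(-115,-150,16),(135,-150,16),(135,170,16),(-115,170,16),(-115,-150,16)],off,sc,(0,0,255),o2)
    dr(im,c,[(50,-55,44),(110,-55,44),(110,125,44),(50,125,44),(50,-55,44)],off,sc,(0,255,0),o2)
    dr(im,c,[(49,-90,30),(49,170,30)],off,sc,(255,255,0),o2)
    dr(im,c,[(48,-90,40),(112,-90,40)],off,sc,(255,0,255),o2)
    dr(im,c,[(5,-141,291),(39,-141,291),(39,24,291),(5,24,291),(5,-141,291)],off,sc,(255,0,0),o2)
    a=1.0;g=(-110*np.sin(a),75+110*np.cos(a)); dr(im,c,[(g[0],-12,g[1]),(g[0],-84,g[1])],off,sc,(0,255,255),o2)
cv2.imwrite('pics/ov1.png',im)
for y in(-84,84): pass
E
```

```text
Traceback (most recent call last):
  File "h.py", line 11, in proj
    q=c['rotation'].T@(np.array(p,float)-c['eye']); k=c['intrinsics']@np.array([q[0],-q[1],-q[2]]); return k[:2]/k[2]
      ~~~~~~~~~~~~~~~^^~~~~~~~~~~~~~~~~~~~~~~~~~~~
ValueError: matmul: Input operand 1 has a mismatch in its core dimension 0, with gufunc signature (n?,k),(k,m?)->(n?,m?) (size 3 is different from 4)
```

```bash
sed -i "s/c\['rotation'\]/Rm(c)/g" h.py; cat >> h.py <<'E'
from scipy.spatial.transform import Rotation as R
def Rm(c):
    r=np.array(c['rotation']); return R.from_quat(r).as_matrix() if r.size==4 else r
E
cat > ov.py <<'E'
from h import *
from scipy.optimize import least_squares
S=load('scene1.png');D=load('side1.png')
ob=[(S,(281.7,332.3),(-115,-150,16)),(S,(381.7,314.3),(135,-150,16)),(S,(259.3,236.7),(-115,170,16)),
(D,(349.4,212.7),(-115,-150,16)),(D,(270.7,251.7),(-115,170,16)),(D,(233.2,206.7),(135,170,16))]
f=lambda q:np.concatenate([proj(c,jw(p,(q[0],q[1],q[2])))-np.array(u) for c,u,p in ob])
r=least_squares(f,[600,100,0]);print(r.x,r.fun.round(1)); json.dump(list(r.x),open('jig.json','w'))
def dr(im,c,pts,off,sc,col,o2=(0,0)):
    q=[((proj(c,jw(p))+.5-off)*sc-.5+o2).astype(int) for p in pts]
    for a,b in zip(q,q[1:]): cv2.line(im,tuple(map(int,a)),tuple(map(int,b)),col,1)
im=cv2.imread('pics/crop1.png')
for c,off,sc,o2 in((S,(245,175),3,(0,0)),(D,(225,115),350/130,(450,0))):
    off=np.array(off)
    dr(im,c,[(-115,-150,16),(135,-150,16),(135,170,16),(-115,170,16),(-115,-150,16)],off,sc,(0,0,255),o2)
    dr(im,c,[(50,-55,44),(110,-55,44),(110,125,44),(50,125,44),(50,-55,44)],off,sc,(0,255,0),o2)
    dr(im,c,[(49,-90,30),(49,170,30)],off,sc,(255,255,0),o2)
    dr(im,c,[(48,-90,40),(112,-90,40)],off,sc,(255,0,255),o2)
    dr(im,c,[(5,-141,291),(39,-141,291),(39,24,291),(5,24,291),(5,-141,291)],off,sc,(255,0,0),o2)
    a=1.0;g=(-110*np.sin(a),75+110*np.cos(a)); dr(im,c,[(g[0],-12,g[1]),(g[0],-84,g[1])],off,sc,(0,255,255),o2)
cv2.imwrite('pics/ov1.png',im)
E
python3 ov.py
```

```text
[ 6.40612596e+02  3.25240994e+01 -1.68739635e-01] [-1.1  0.3  0.2 -0.8 -2.2 -1.8  1.7 -2.3  0.4 -0.9 -1.8 -3.1]
```

View pics/ov1.png

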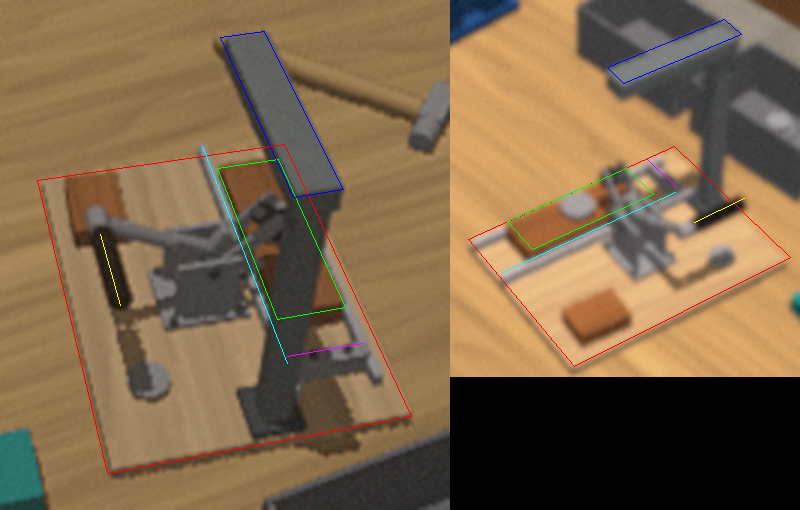

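The rail in the channel (338,255) is confirmed: its near end is at jig y≈125, and the handle is open at about 1.0. The fitted jig pose lines up within about 2 px in both views. After a small twist, tool x will lie along jig y and tool y along jig x. Moving to a point behind the rail with the fingers shut.

Request:
carry_out([
  {"delta_pos":[0,0,0],"twist":-0.115,"claw":1},
  {"delta_pos":[-0.03,-0.03,0],"twist":0,"claw":1},
  {"delta_pos":[-0.03,-0.03,0],"twist":0,"claw":1},
  {"delta_pos":[-0.03,-0.03,0],"twist":0,"claw":1},
  {"delta_pos":[-0.03,-0.03,0],"twist":0,"claw":1},
  {"delta_pos":[-0.03,-0.03,0],"twist":0,"claw":1},
  {"delta_pos":[-0.03,-0.03,0],"twist":0,"claw":1},
  {"delta_pos":[-0.03,-0.03,0],"twist":0,"claw":1},
  {"delta_pos":[-0.03,-0.03,0],"twist":0,"claw":1},
  {"delta_pos":[-0.03,-0.03,0],"twist":0,"claw":1},
  {"delta_pos":[-0.03,-0.03,0],"twist":0,"claw":1},
  {"delta_pos":[-0.03,-0.03,0],"twist":0,"claw":1},
])

```text
t: 1.3
tcp_pos: [445.7, 217.2, 404.6]
tool_rot: [0.085, 0.996, -0.0, -0.0]
force: [0.1, 0.0, 0.6]
opening: -0.002
finger_force: 0.0
```

```bash
cat > st.py <<'E'
from h import *
s=observe(); M=R.from_quat(s['tool_rot']).as_matrix(); x,y,th=J()
ya=np.arctan2(M[1,1],M[0,1])-(th+np.pi/2)
F=wj(np.array(s['force'])+[x,y,0])
print('t %.1f jig'%s['t'],wj(s['tcp_pos']).round(1),'tip z %.1f'%(s['tcp_pos'][2]-173),'yaw(tool y vs jig x) %.3f'%ya,'tilt %.3f'%np.arccos(-M[2,2]),'F jig',F.round(1),'open %.2f'%s['opening'],'nose',env.nose_length)
E
python3 st.py
```

```text
t 1.3 jig [149.3 223.1 404.6] tip z 231.6 yaw(tool y vs jig x) -0.001 tilt 0.000 F jig [ 0.  -0.1  0.6] open -0.00 nose 173.4
```

Request:
carry_out([
  {"delta_pos":[-0.023,-0.023,0],"twist":0,"claw":1},
  {"delta_pos":[-0.023,-0.023,0],"twist":0,"claw":1},
  {"delta_pos":[-0.022,-0.023,0],"twist":0,"claw":1},
  {"delta_pos":[0,0,0.03],"twist":0,"claw":1},
  {"delta_pos":[0,0,0.03],"twist":0,"claw":1},
  {"delta_pos":[0,0,0.03],"twist":0,"claw":1},
  {"delta_pos":[0,0,0.02],"twist":0,"claw":1},
  {"delta_pos":[0,0,0],"twist":0,"claw":1},
])

```text
t: 2.1
tcp_pos: [499.2, 138.9, 292.0]
tool_rot: [0.085, 0.996, -0.001, -0.003]
force: [-0.3, -0.4, 0.5]
opening: 0.002
finger_force: 0.0
```

```bash
python3 st.py; python3 - <<'E'
from h import *
W=snap('wrist','w1.png'); S=snap('scene','s2.png'); D=snap('side','d2.png')
a=cv2.resize(W['frame'],(400,300)); b=cv2.resize(S['frame'][120:330,230:430],(400,420)); d=cv2.resize(D['frame'][90:260,180:350],(400,400))
im=np.zeros((600,800,3),np.uint8); im[:300,:400]=a; im[:420,400:]=b; im[300:600,:400]=cv2.resize(D['frame'][80:260,140:380],(400,300))
cv2.imwrite('pics/c2.png',im[...,::-1])
E
```

```text
t 2.1 jig [ 81.1 157.3 292. ] tip z 119.0 yaw(tool y vs jig x) -0.001 tilt 0.006 F jig [-0.5  0.2  0.5] open 0.00 nose 173.4
```

View pics/c2.png

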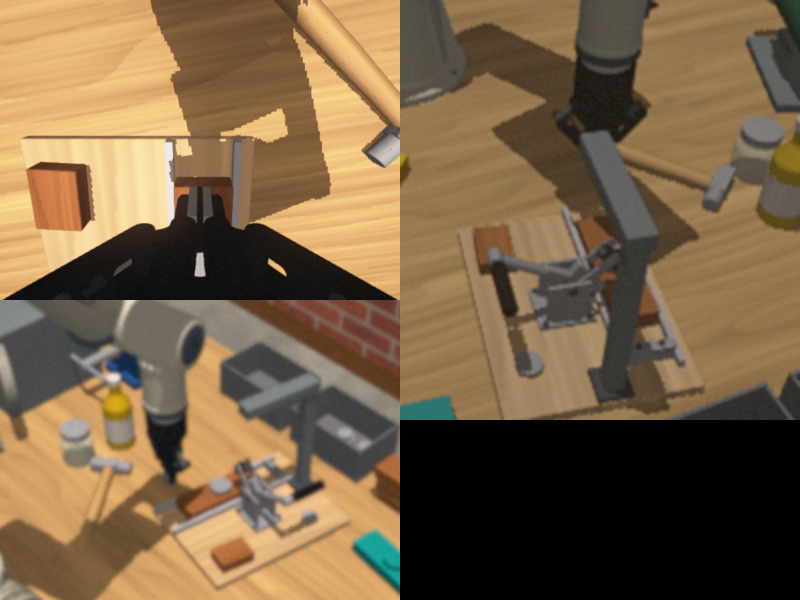

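The wrist crop shows the bed's near edge at row 137, corners (22,137) and (255,138); the offcut at (58,197); the rail's near end at row 178, between the fences at columns 175 and 232, with the fingers lined up on it.

```bash
python3 - <<'E'
from h import *
W=load('w1.png');k=1.4
for n,u,v,z in(('bedL',22,137,16),('bedR',255,138,16),('railL',175,178,44),('railR',232,178,44),('fenceL',174,142,30),('fenceR',234,142,30)):
    print(n,wj(atz(W,u*k,v*k,z)).round(1))
f=W['frame']
E
```

```text
bedL [-105.5  175.4   16. ]
bedR [138.7 174.2  16. ]
railL [ 56.6 141.   44. ]
railR [112.4 141.   44. ]
fenceL [ 55.3 173.7  30. ]
fenceR [114.8 173.6  30. ]
```

```bash
python3 - <<'E'
from h import *
p=J(); q=jw((4,4,0)); json.dump([q[0],q[1],p[2]],open('jig.json','w')); print(q)
E
python3 st.py
```

```text
[637.34116732  37.13904837   0.        ]
t 2.2 jig [ 77.9 151.7 295.5] tip z 122.5 yaw(tool y vs jig x) -0.001 tilt 0.001 F jig [1. 1. 0.] open 0.00 nose 173.4
```

Request:
carry_out([
  {"delta_pos":[0.006,0.003,0.02],"twist":0,"claw":1},
  {"delta_pos":[0,0,0.03],"twist":0,"claw":1},
  {"delta_pos":[0,0,0.025],"twist":0,"claw":1},
  {"delta_pos":[0,0,0.015],"twist":0,"claw":1},
  {"delta_pos":[0,0,0],"twist":0,"claw":1},
])

```text
t: 2.75
tcp_pos: [495.0, 143.3, 204.3]
tool_rot: [0.085, 0.996, -0.0, -0.001]
force: [-0.4, 0.4, -0.8]
opening: 0.003
finger_force: 0.0
```

```bash
python3 st.py
```

```text
t 2.8 jig [ 80.7 158.2 204.3] tip z 31.3 yaw(tool y vs jig x) -0.001 tilt 0.001 F jig [ 0.3  0.4 -0.8] open 0.00 nose 173.4
```

Request:
carry_out([
  {"delta_pos":[0,0,0.005],"twist":0,"claw":1},
  {"delta_pos":[-0.003,0,0],"twist":0,"claw":1},
  {"delta_pos":[-0.003,0,0],"twist":0,"claw":1},
  {"delta_pos":[-0.003,0,0],"twist":0,"claw":1},
  {"delta_pos":[-0.003,0,0],"twist":0,"claw":1},
  {"delta_pos":[-0.003,0,0],"twist":0,"claw":1},
  {"delta_pos":[-0.003,0,0],"twist":0,"claw":1},
  {"delta_pos":[-0.003,0,0],"twist":0,"claw":1},
  {"delta_pos":[-0.003,0,0],"twist":0,"claw":1},
])

```text
t: 3.65
tcp_pos: [518.3, 139.1, 199.5]
tool_rot: [0.085, 0.996, -0.0, -0.001]
force: [-4.0, 0.1, 3.7]
opening: -0.002
finger_force: 1.9
```

```bash
python3 st.py
```

```text
t 3.6 jig [ 80.6 134.4 199.5] tip z 26.5 yaw(tool y vs jig x) -0.001 tilt 0.002 F jig [-0.6  3.9  3.7] open -0.00 nose 173.4
```

Request:
carry_out([
  {"delta_pos":[-0.002,0,0],"twist":0,"claw":1},
  {"delta_pos":[-0.002,0,0],"twist":0,"claw":1},
  {"delta_pos":[-0.002,0,0],"twist":0,"claw":1},
  {"delta_pos":[-0.002,0,0],"twist":0,"claw":1},
  {"delta_pos":[-0.002,0,0],"twist":0,"claw":1},
  {"delta_pos":[-0.002,0,0],"twist":0,"claw":1},
])

```text
t: 4.25
tcp_pos: [530.7, 137.2, 199.6]
tool_rot: [0.085, 0.996, -0.0, 0.0]
force: [-1.8, -0.7, -1.0]
opening: -0.002
finger_force: 0.6
```

```bash
python3 st.py
```

```text
t 4.2 jig [ 80.7 121.9 199.6] tip z 26.6 yaw(tool y vs jig x) -0.001 tilt 0.000 F jig [-1.   1.6 -1. ] open -0.00 nose 173.4
```

Request:
carry_out([
  {"delta_pos":[-0.002,0,0],"twist":0,"claw":1},
  {"delta_pos":[-0.002,0,0],"twist":0,"claw":1},
  {"delta_pos":[-0.002,0,0],"twist":0,"claw":1},
  {"delta_pos":[-0.002,0,0],"twist":0,"claw":1},
  {"delta_pos":[-0.002,0,0],"twist":0,"claw":1},
])

```text
t: 4.75
tcp_pos: [540.5, 135.5, 199.7]
tool_rot: [0.085, 0.996, -0.0, -0.0]
force: [-1.1, -0.2, -0.8]
opening: -0.003
finger_force: 0.6
```

Request:
carry_out([
  {"delta_pos":[-0.001,0,0],"twist":0,"claw":1},
  {"delta_pos":[-0.001,0,0],"twist":0,"claw":1},
  {"delta_pos":[-0.001,0,0],"twist":0,"claw":1},
  {"delta_pos":[-0.001,0,0],"twist":0,"claw":1},
])

```text
t: 5.15
tcp_pos: [544.3, 134.8, 199.7]
tool_rot: [0.085, 0.996, -0.0, -0.0]
force: [-2.4, 0.6, 0.3]
opening: -0.002
finger_force: 1.1
```

```bash
python3 st.py; python3 - <<'E'
from h import *
D=snap('side','d3.png');S=snap('scene','s3.png');W=snap('wrist','w3.png')
im=np.zeros((600,800,3),np.uint8)
im[:,:400]=cv2.resize(D['frame'][125:245,225:305],(400,600),interpolation=cv2.INTER_CUBIC)
im[:300,400:]=cv2.resize(S['frame'][210:330,300:400],(400,300),interpolation=cv2.INTER_CUBIC)
im[300:,400:]=cv2.resize(W['frame'],(400,300))
cv2.imwrite('pics/c3.png',im[...,::-1])
E
```

```text
t 5.2 jig [ 80.7 108.1 199.7] tip z 26.7 yaw(tool y vs jig x) -0.001 tilt 0.000 F jig [0.2 2.5 0.3] open -0.00 nose 173.4
```

View pics/c3.png

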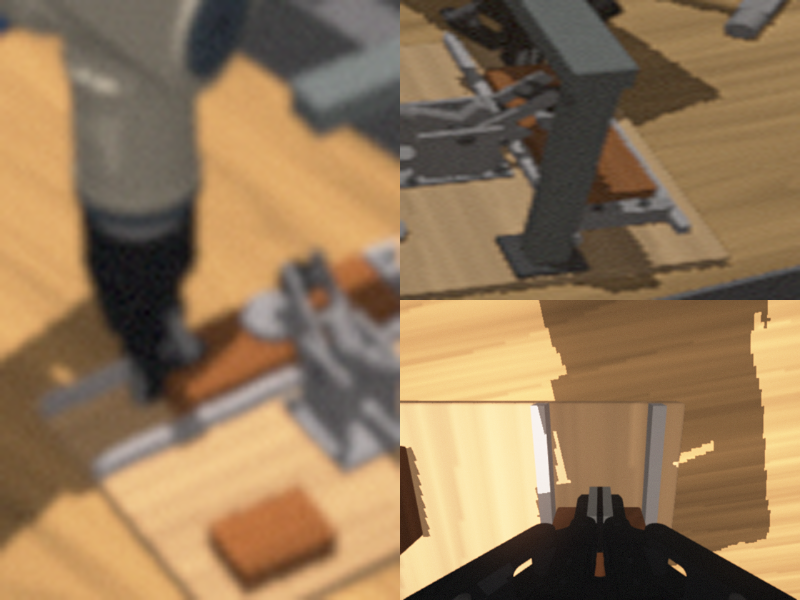

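The rail is moving and is now close to the stop (upper right, gap near (640,200)). Continuing in 1 mm rows.

Request:
carry_out([
  {"delta_pos":[-0.001,0,0],"twist":0,"claw":1},
  {"delta_pos":[-0.001,0,0],"twist":0,"claw":1},
  {"delta_pos":[-0.001,0,0],"twist":0,"claw":1},
])

```text
t: 5.6
tcp_pos: [547.3, 134.3, 199.7]
tool_rot: [0.085, 0.996, -0.0, -0.0]
force: [-3.9, 0.1, 1.6]
opening: 0.002
finger_force: 1.5
```

Request:
carry_out([
  {"delta_pos":[-0.001,0,0],"twist":0,"claw":1},
  {"delta_pos":[-0.001,0,0],"twist":0,"claw":1},
])

```text
t: 5.8
tcp_pos: [549.3, 134.0, 199.7]
tool_rot: [0.085, 0.996, -0.0, -0.0]
force: [-2.5, 1.4, 2.5]
opening: 0.003
finger_force: 1.8
```

Request:
carry_out([
  {"delta_pos":[-0.001,0,0],"twist":0,"claw":1},
  {"delta_pos":[-0.001,0,0],"twist":0,"claw":1},
])

```text
t: 6.0
tcp_pos: [551.3, 133.6, 199.7]
tool_rot: [0.085, 0.996, -0.0, -0.0]
force: [-3.5, 1.3, 2.8]
opening: -0.001
finger_force: 1.9
```

Request:
carry_out([
  {"delta_pos":[-0.0007,0,0],"twist":0,"claw":1},
  {"delta_pos":[-0.0007,0,0],"twist":0,"claw":1},
])

```text
t: 6.2
tcp_pos: [552.1, 133.5, 199.6]
tool_rot: [0.085, 0.996, -0.0, -0.001]
force: [-8.4, 2.5, 6.9]
opening: 0.003
finger_force: 4.5
```

Request:
carry_out([
  {"delta_pos":[-0.0007,0,0],"twist":0,"claw":1},
  {"delta_pos":[-0.0007,0,0],"twist":0,"claw":1},
])

```text
t: 6.4
tcp_pos: [552.6, 133.4, 199.6]
tool_rot: [0.085, 0.996, -0.0, -0.002]
force: [-13.1, 5.7, 12.5]
opening: -0.004
finger_force: 7.1
```

Request:
carry_out([
  {"delta_pos":[-0.0007,0,0],"twist":0,"claw":1},
  {"delta_pos":[0,0,0],"twist":0,"claw":1},
])

```text
t: 6.6
tcp_pos: [552.8, 133.4, 199.5]
tool_rot: [0.085, 0.996, -0.0, -0.003]
force: [-13.4, 4.6, 10.9]
opening: -0.003
finger_force: 7.3
```

The stop is reached: force rises to about 13 N and then holds steady. Backing off, lifting, and going round on the robot side to jig -x.

Request:
carry_out([
  {"delta_pos":[0.01,0,0],"twist":0,"claw":1},
  {"delta_pos":[0.02,0,-0.02],"twist":0,"claw":1},
  {"delta_pos":[0,0,-0.03],"twist":0,"claw":1},
  {"delta_pos":[0,0,-0.04],"twist":0,"claw":1},
  {"delta_pos":[0,-0.03,0],"twist":0,"claw":0},
  {"delta_pos":[0,-0.035,0],"twist":0,"claw":0},
  {"delta_pos":[0,-0.035,0],"twist":0,"claw":0},
  {"delta_pos":[0,-0.035,0],"twist":0,"claw":0},
  {"delta_pos":[0,-0.035,0],"twist":0,"claw":0},
  {"delta_pos":[0,-0.035,0],"twist":0,"claw":0},
  {"delta_pos":[0,-0.035,0],"twist":0,"claw":0},
  {"delta_pos":[0,-0.025,0],"twist":0,"claw":0},
])

```text
t: 7.8
tcp_pos: [480.2, -125.1, 289.9]
tool_rot: [0.085, 0.996, -0.0, 0.001]
force: [0.4, 0.2, 0.3]
opening: 1.0
finger_force: 0.0
```

```bash
python3 st.py
```

```text
t 7.8 jig [-186.3  127.7  289.9] tip z 116.9 yaw(tool y vs jig x) -0.002 tilt 0.002 F jig [ 0.3 -0.4  0.3] open 1.00 nose 173.4
```

Request:
carry_out([
  {"delta_pos":[-0.035,0,0],"twist":0,"claw":0},
  {"delta_pos":[-0.035,0,0],"twist":0,"claw":0},
  {"delta_pos":[-0.035,0,0],"twist":0,"claw":0},
  {"delta_pos":[-0.035,0,0],"twist":0,"claw":0},
  {"delta_pos":[-0.035,0,0.006],"twist":0,"claw":0},
  {"delta_pos":[0,0.01,0],"twist":0,"claw":0},
])

```text
t: 8.4
tcp_pos: [658.0, -144.2, 283.2]
tool_rot: [0.085, 0.996, -0.001, 0.002]
force: [1.2, 0.1, 0.1]
opening: 1.003
finger_force: 0.0
```

```bash
python3 st.py; python3 - <<'E'
from h import *
D=snap('side','d4.png');S=snap('scene','s4.png');W=snap('wrist','w4.png')
im=np.zeros((600,800,3),np.uint8)
im[:,:400]=cv2.resize(D['frame'][100:250,245:345],(400,600),interpolation=cv2.INTER_CUBIC)
im[:300,400:]=cv2.resize(S['frame'][130:300,210:390],(400,300),interpolation=cv2.INTER_CUBIC)
im[300:,400:]=cv2.resize(W['frame'],(400,300))
cv2.imwrite('pics/c4.png',im[...,::-1])
E
```

```text
t 8.4 jig [-175.3  -50.8  283.2] tip z 110.2 yaw(tool y vs jig x) -0.002 tilt 0.005 F jig [ 0.3 -1.2  0.1] open 1.00 nose 173.4
```

View pics/c4.png

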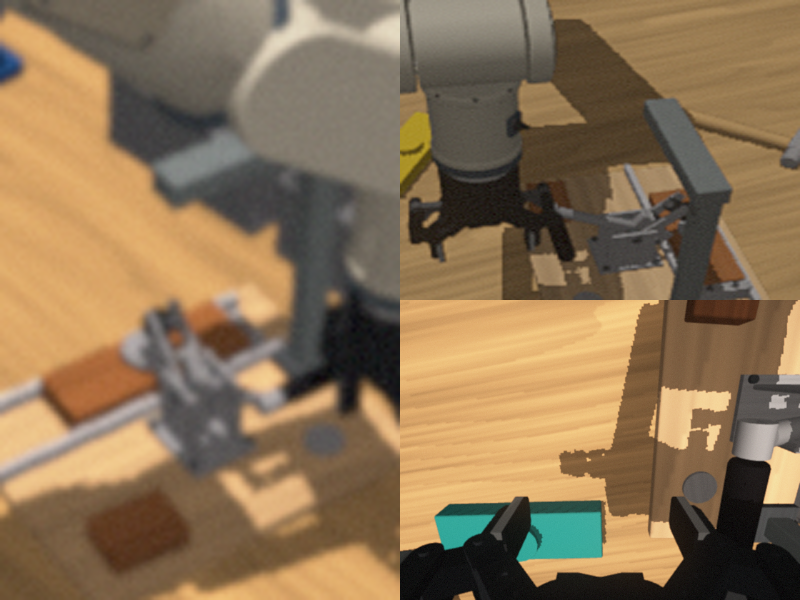

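The side and wrist views show the bar (wrist crop 745,500) just right of the right-hand finger (690,520). The gripper body measures about 76 mm along the closing line. Pushing the bar along its arc with the finger's back.

Request:
carry_out([
  {"delta_pos":[0.002,0.008,0],"twist":0,"claw":0},
  {"delta_pos":[0,0.008,0],"twist":0,"claw":0},
  {"delta_pos":[0,0.007,-0.0085],"twist":0,"claw":0},
  {"delta_pos":[0,0.007,-0.0085],"twist":0,"claw":0},
  {"delta_pos":[0,0.0085,-0.007],"twist":0,"claw":0},
  {"delta_pos":[0,0.0085,-0.007],"twist":0,"claw":0},
])

```text
t: 9.15
tcp_pos: [659.3, -98.5, 317.7]
tool_rot: [0.084, 0.996, -0.003, -0.0]
force: [-11.6, -18.5, 21.2]
opening: 1.0
finger_force: 13.1
```

```bash
python3 st.py
```

```text
t 9.2 jig [-130.   -44.4  317.7] tip z 144.7 yaw(tool y vs jig x) -0.000 tilt 0.006 F jig [-20.2   8.3  21.2] open 1.00 nose 173.4
```

Request:
carry_out([
  {"delta_pos":[0,0.0065,-0.0035],"twist":0,"claw":0},
  {"delta_pos":[0,0.0065,-0.0035],"twist":0,"claw":0},
  {"delta_pos":[0,0.0065,-0.0035],"twist":0,"claw":0},
])

```text
t: 9.45
tcp_pos: [662.4, -80.3, 330.0]
tool_rot: [0.084, 0.996, -0.004, 0.0]
force: [-19.0, -25.9, 32.8]
opening: 1.002
finger_force: 19.5
```

```bash
python3 st.py
```

```text
t 9.4 jig [-111.5  -44.5  330. ] tip z 157.0 yaw(tool y vs jig x) 0.000 tilt 0.008 F jig [-28.7  14.3  32.8] open 1.00 nose 173.4
```

Request:
carry_out([
  {"delta_pos":[0,-0.002,-0.005],"twist":0,"claw":0},
  {"delta_pos":[0,0,-0.004],"twist":0,"claw":0},
  {"delta_pos":[0,0,0],"twist":0,"claw":0},
])

```text
t: 9.75
tcp_pos: [663.3, -78.5, 335.3]
tool_rot: [0.085, 0.996, 0.0, 0.001]
force: [-1.4, -3.0, 5.7]
opening: 1.001
finger_force: 2.8
```

```bash
python3 st.py; python3 - <<'E'
from h import *
S=snap('scene','s5.png');W=snap('wrist','w5.png')
im=np.zeros((600,800,3),np.uint8)
im[:,:500]=cv2.resize(S['frame'][160:310,230:355],(500,600),interpolation=cv2.INTER_CUBIC)
im[:300,500:]=cv2.resize(W['frame'][:,200:],(300,300))
cv2.imwrite('pics/c5.png',im[...,::-1])
E
```

```text
t 9.8 jig [-109.7  -45.   335.3] tip z 162.3 yaw(tool y vs jig x) -0.001 tilt 0.002 F jig [-3.2  0.9  5.7] open 1.00 nose 173.4
```

View pics/c5.png

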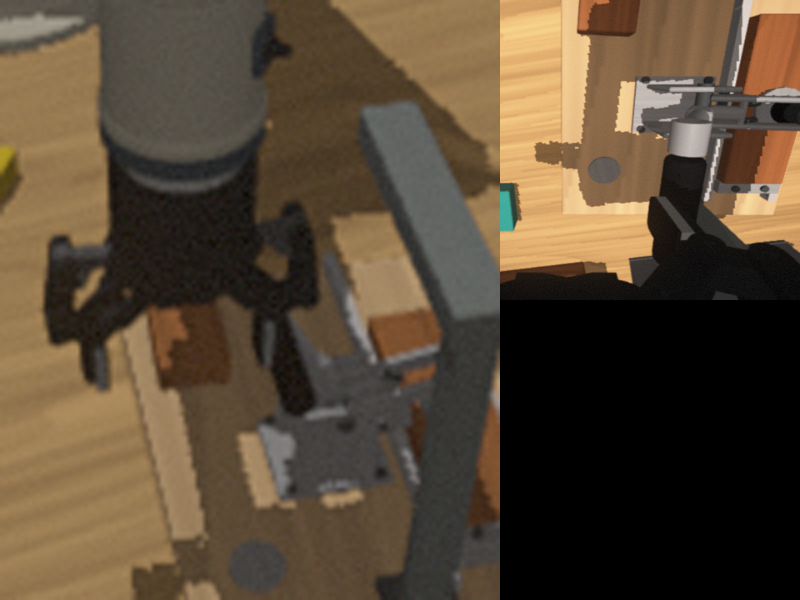

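The scene crop shows knuckles bulging out to about ±69 mm starting roughly 25 mm above the tips. The bar (290,370) had been touching that bulge. Pushing on with the contact nearer the tip.

Request:
carry_out([
  {"delta_pos":[0,0,0.003],"twist":0,"claw":0},
  {"delta_pos":[0,0.006,0],"twist":0,"claw":0},
  {"delta_pos":[0,0.005,-0.002],"twist":0,"claw":0},
  {"delta_pos":[0,0.005,-0.002],"twist":0,"claw":0},
])

```text
t: 10.25
tcp_pos: [666.0, -66.4, 340.1]
tool_rot: [0.084, 0.996, -0.003, 0.001]
force: [-17.0, -24.7, 39.4]
opening: 0.999
finger_force: 20.7
```

```bash
python3 st.py
```

```text
t 10.2 jig [-97.3 -45.6 340.1] tip z 167.1 yaw(tool y vs jig x) -0.000 tilt 0.007 F jig [-27.2  12.6  39.4] open 1.00 nose 173.4
```

```bash
python3 - <<'E'
from h import *
S=load('s5.png')
f=lambda p:((proj(S,jw(p))-[230,160])*4).round()
for t in(.2,.3,.4,.5,.6): print('bar',t,f((-110*np.sin(t),-84,75+110*np.cos(t))),f((-110*np.sin(t),-45,75+110*np.cos(t))))
for z in(160,173): print('tip',z,f((-109.7+50,-45,335.3-z)),f((-109.7+57,-45,335.3-z)),f((-109.7-50,-45,335.3-z)))
for z in (100,120,135,150): print('kn',z,f((-109.7+69,-45,335.3-z)),f((-109.7-69,-45,335.3-z)))
im=np.zeros((600,800,3),np.uint8)
S2=snap('scene','s6.png');D=snap('side','d6.png')
im[:,:500]=cv2.resize(S2['frame'][160:310,230:355],(500,600),interpolation=cv2.INTER_CUBIC)
im[:300,500:]=cv2.resize(D['frame'][130:230,260:360],(300,300))
cv2.imwrite('pics/c6.png',im[...,::-1])
E
```

```text
bar 0.2 [351. 384.] [332. 333.]
bar 0.3 [332. 390.] [314. 339.]
bar 0.4 [314. 397.] [296. 346.]
bar 0.5 [296. 406.] [279. 354.]
bar 0.6 [279. 415.] [262. 363.]
tip 160 [267. 352.] [279. 350.] [ 92. 379.]
tip 173 [266. 367.] [278. 365.] [ 93. 394.]
kn 100 [305. 272.] [ 53. 309.]
kn 120 [303. 297.] [ 55. 335.]
kn 135 [302. 316.] [ 56. 354.]
kn 150 [300. 335.] [ 58. 372.]
```

View pics/c6.png

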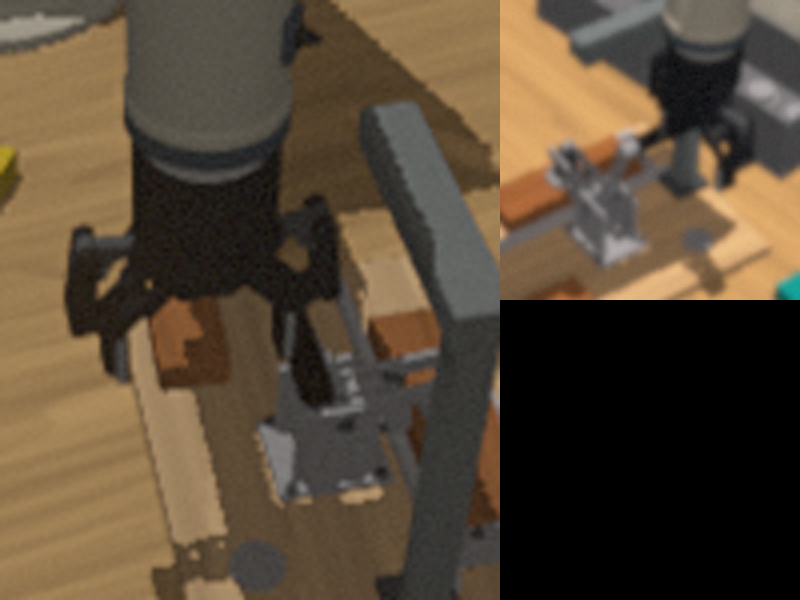

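The bar end at (320,405) gives θ≈0.38, and the fingertip is level with the bar. The tool was being dragged up by the bar, and its downward reaction was wasted effort. I'll command more lift along the arc.

Request:
carry_out([
  {"delta_pos":[0,0,-0.004],"twist":0,"claw":0},
  {"delta_pos":[0,0.005,-0.002],"twist":0,"claw":0},
  {"delta_pos":[0,0.005,-0.0015],"twist":0,"claw":0},
])

```text
t: 10.65
tcp_pos: [667.9, -54.9, 345.1]
tool_rot: [0.085, 0.996, -0.002, 0.001]
force: [-8.2, -12.9, 20.5]
opening: 0.994
finger_force: 10.2
```

```bash
python3 st.py
```

```text
t 10.7 jig [-85.6 -45.6 345.1] tip z 172.1 yaw(tool y vs jig x) -0.001 tilt 0.004 F jig [-14.1   5.9  20.5] open 0.99 nose 173.4
```

Request:
carry_out([
  {"delta_pos":[0,0.005,-0.002],"twist":0,"claw":0},
  {"delta_pos":[0,0.005,-0.0015],"twist":0,"claw":0},
  {"delta_pos":[0,0.005,-0.001],"twist":0,"claw":0},
])

```text
t: 10.95
tcp_pos: [670.7, -38.6, 349.0]
tool_rot: [0.085, 0.996, -0.0, 0.001]
force: [-0.7, -2.0, 5.4]
opening: 1.003
finger_force: 2.0
```

```bash
python3 st.py; python3 - <<'E'
from h import *
S2=snap('scene','s7.png')
cv2.imwrite('pics/c7.png',cv2.resize(S2['frame'][190:310,260:355],(475,600),interpolation=cv2.INTER_CUBIC)[...,::-1])
f=lambda p:((proj(S2,jw(p))-[260,190])*5).round()
for t in(0,.1,.2,.3,.4,.5): print('bar',t,f((-110*np.sin(t),-84,75+110*np.cos(t))))
E
```

```text
t 10.9 jig [-69.1 -45.6 349. ] tip z 176.0 yaw(tool y vs jig x) -0.001 tilt 0.003 F jig [-2.1  0.4  5.4] open 1.00 nose 173.4
bar 0 [337. 319.]
bar 0.1 [313. 323.]
bar 0.2 [289. 330.]
bar 0.3 [266. 338.]
bar 0.4 [242. 347.]
bar 0.5 [220. 357.]
```

View pics/c7.png

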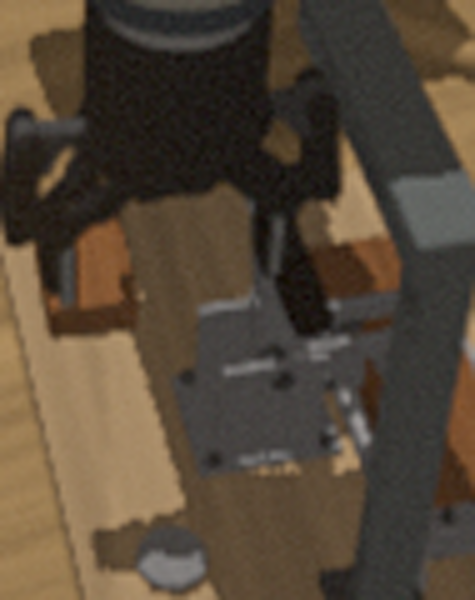

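The bar end at (312,325) gives θ≈0.1, close to dead centre. The knuckles (about ±75 mm at that height) would soon hit the lamp. I'll back off, go lower so they clear the underside, and finish the push with the knuckle's flat outer face. All 10 pictures are used up, so from here I measure only by code.

Request:
carry_out([
  {"delta_pos":[0,-0.01,0],"twist":0,"claw":0},
  {"delta_pos":[0,-0.02,0],"twist":0,"claw":0},
  {"delta_pos":[0,-0.012,0],"twist":0,"claw":0},
  {"delta_pos":[0,0,0.025],"twist":0,"claw":0},
  {"delta_pos":[0,0,0.025],"twist":0,"claw":0},
  {"delta_pos":[0,0,0],"twist":0,"claw":0},
])

```text
t: 11.6
tcp_pos: [661.5, -81.1, 293.5]
tool_rot: [0.085, 0.996, 0.0, -0.003]
force: [-0.2, 0.1, 0.2]
opening: 0.998
finger_force: 0.0
```

```bash
python3 st.py; cat > bar.py <<'E'
import sys
from h import *
# handle angle: darkness of the bar's far half (y -60..-82) in scene, plus bright-ish hub; compare template positions
S=snap('scene',sys.argv[1]); g=S['frame'].astype(float).mean(2)
out=[]
for t in np.arange(-.1,1.15,.05):
    v=[]
    for y in(-80,-72,-64):
        u=proj(S,jw((-110*np.sin(t),y,75+110*np.cos(t)))); v.append(g[int(round(u[1]))-1:int(round(u[1]))+2,int(round(u[0]))-1:int(round(u[0]))+2].mean())
    out.append('%.2f:%.0f/%.0f/%.0f'%(t,*v))
print(' '.join(out))
E
python3 bar.py s8.png; python3 -c "
import sys;sys.argv=['x','x']
from h import *
S=load('s7.png');print('ok')"
```

```text
t 11.6 jig [-112.5  -43.7  293.5] tip z 120.5 yaw(tool y vs jig x) -0.002 tilt 0.006 F jig [0.  0.2 0.2] open 1.00 nose 173.4
-0.10:62/93/77 -0.05:23/24/22 0.00:20/22/19 0.05:21/21/20 0.10:45/48/47 0.15:64/66/69 0.20:67/67/66 0.25:67/67/65 0.30:67/62/62 0.35:66/60/76 0.40:67/67/66 0.45:66/66/65 0.50:66/66/66 0.55:66/67/68 0.60:68/63/48 0.65:50/67/43 0.70:59/69/58 0.75:66/67/49 0.80:71/72/71 0.85:81/74/73 0.90:123/73/73 0.95:104/74/73 1.00:76/72/73 1.05:73/72/73 1.10:72/72/72
ok
```

Request:
carry_out([
  {"delta_pos":[0,0.01,0],"twist":0,"claw":0},
  {"delta_pos":[0,0.01,0],"twist":0,"claw":0},
  {"delta_pos":[0,0.004,0],"twist":0,"claw":0},
])

```text
t: 11.95
tcp_pos: [667.9, -54.9, 298.5]
tool_rot: [0.084, 0.996, 0.0, 0.001]
force: [0.6, 0.3, 0.9]
opening: 0.999
finger_force: 0.0
```

Request:
carry_out([
  {"delta_pos":[0,0.003,0],"twist":0,"claw":0},
  {"delta_pos":[0,0.001,0],"twist":0,"claw":0},
])

```text
t: 12.15
tcp_pos: [668.2, -53.2, 298.5]
tool_rot: [0.084, 0.996, -0.002, 0.001]
force: [-4.0, -14.6, 5.7]
opening: 1.003
finger_force: 2.6
```

Request:
carry_out([
  {"delta_pos":[0,0.0015,0],"twist":0,"claw":0},
  {"delta_pos":[0,0.0015,0],"twist":0,"claw":0},
])

```text
t: 12.35
tcp_pos: [668.4, -52.5, 298.7]
tool_rot: [0.084, 0.996, -0.003, 0.001]
force: [-6.9, -31.2, 8.6]
opening: 0.999
finger_force: 5.2
```

```bash
python3 st.py; python3 bar.py s9.png
```

```text
t 12.3 jig [-83.1 -45.7 298.7] tip z 125.7 yaw(tool y vs jig x) 0.000 tilt 0.007 F jig [-31.9   1.6   8.6] open 1.00 nose 173.4
-0.10:62/66/68 -0.05:23/22/22 0.00:23/24/21 0.05:19/21/20 0.10:45/53/54 0.15:79/83/76 0.20:69/68/67 0.25:68/68/77 0.30:67/66/55 0.35:53/40/54 0.40:62/56/44 0.45:54/32/26 0.50:55/51/56 0.55:66/66/66 0.60:66/66/67 0.65:50/69/69 0.70:60/70/69 0.75:67/70/69 0.80:71/72/71 0.85:73/73/73 0.90:73/74/73 0.95:73/72/73 1.00:72/76/88 1.05:116/102/113 1.10:134/135/131
```

The lock is confirmed: the bar sits at about 0 rad in the image and there is a hard stop under 32 N of push. For opening, I'll turn the gripper a quarter turn. A knuckle sticks out about 35 mm past the body, so it can hook the shaft from jig +x beneath the lamp's near end while the body stays clear. First, back off and check joint 6.

Request:
carry_out([
  {"delta_pos":[0,-0.01,0],"twist":0,"claw":0},
  {"delta_pos":[0,-0.03,0],"twist":0,"claw":0},
  {"delta_pos":[0.03,-0.01,0.003],"twist":0,"claw":0},
  {"delta_pos":[0.035,0,0.005],"twist":0,"claw":0},
  {"delta_pos":[0.035,0,0.005],"twist":0,"claw":0},
  {"delta_pos":[0.035,0,0.005],"twist":0,"claw":0},
  {"delta_pos":[0.03,0,0],"twist":0,"claw":0},
  {"delta_pos":[0,0,0],"twist":0,"claw":0},
])

```text
t: 13.2
tcp_pos: [493.9, -69.8, 278.9]
tool_rot: [0.085, 0.996, 0.0, -0.002]
force: [0.9, 0.4, -0.1]
opening: 0.998
finger_force: 0.0
```

```bash
python3 st.py; python3 bar.py s10.png; python3 - <<'E'
from h import *
print(observe()['joints'].round(2))
E
```

```text
t 13.2 jig [-129.5  123.5  278.9] tip z 105.9 yaw(tool y vs jig x) -0.001 tilt 0.004 F jig [ 0.5 -0.8 -0.1] open 1.00 nose 173.4
-0.10:64/92/77 -0.05:27/33/29 0.00:26/31/31 0.05:26/29/29 0.10:55/65/68 0.15:81/87/81 0.20:71/68/66 0.25:69/67/78 0.30:68/66/77 0.35:66/64/76 0.40:66/67/67 0.45:66/67/67 0.50:67/66/66 0.55:66/66/68 0.60:79/67/68 0.65:88/78/67 0.70:108/89/69 0.75:118/119/68 0.80:132/134/80 0.85:134/135/113 0.90:135/135/131 0.95:135/134/136 1.00:134/134/134 1.05:134/135/135 1.10:132/132/132
[-0.14  0.33  2.    0.    0.81 -1.55]
```

Request:
carry_out([
  {"delta_pos":[0,0,0],"twist":0.1428,"claw":0},
  {"delta_pos":[0,0,0],"twist":0.1428,"claw":0},
  {"delta_pos":[0,0,0],"twist":0.1428,"claw":0},
  {"delta_pos":[0,0,0],"twist":0.1428,"claw":0},
  {"delta_pos":[0,0,0],"twist":0.1428,"claw":0},
  {"delta_pos":[0,0,0],"twist":0.1428,"claw":0},
  {"delta_pos":[0,0,0],"twist":0.1428,"claw":0},
  {"delta_pos":[0,0,0],"twist":0.1428,"claw":0},
  {"delta_pos":[0,0,0],"twist":0.1428,"claw":0},
  {"delta_pos":[0,0,0],"twist":0.1428,"claw":0},
  {"delta_pos":[0,0,0],"twist":0.1428,"claw":0},
])

```text
t: 14.35
tcp_pos: [499.0, -70.7, 279.7]
tool_rot: [0.766, 0.642, 0.001, 0.001]
force: [-0.0, -0.6, -0.4]
opening: 1.002
finger_force: 0.0
```

```bash
python3 st.py
```

```text
t 14.3 jig [-129.6  118.3  279.7] tip z 106.7 yaw(tool y vs jig x) -1.577 tilt 0.002 F jig [-0.6 -0.1 -0.4] open 1.00 nose 173.4
```

Request:
carry_out([
  {"delta_pos":[0.03,0,0],"twist":0,"claw":0},
  {"delta_pos":[0.035,0,0],"twist":0,"claw":0},
  {"delta_pos":[0.035,0,0],"twist":0,"claw":0},
  {"delta_pos":[0.035,0,0],"twist":0,"claw":0},
  {"delta_pos":[0.027,0,0],"twist":0,"claw":0},
  {"delta_pos":[0,0,0],"twist":0,"claw":0},
])

```text
t: 14.95
tcp_pos: [526.8, 92.0, 279.9]
tool_rot: [0.764, 0.646, 0.002, 0.001]
force: [0.4, -0.6, -0.1]
opening: 0.999
finger_force: 0.0
```

```bash
python3 st.py
```

```text
t 14.9 jig [ 35.6 118.2 279.9] tip z 106.9 yaw(tool y vs jig x) -1.569 tilt 0.003 F jig [-0.5 -0.5 -0.1] open 1.00 nose 173.4
```

Request:
carry_out([
  {"delta_pos":[0,0.015,0],"twist":0,"claw":0},
  {"delta_pos":[0,0.012,0],"twist":0,"claw":0},
  {"delta_pos":[0,0.01,0],"twist":0,"claw":0},
  {"delta_pos":[0,0.007,0],"twist":0,"claw":0},
  {"delta_pos":[0,0.005,0],"twist":0,"claw":0},
  {"delta_pos":[0,0,0],"twist":0,"claw":0},
])

```text
t: 15.55
tcp_pos: [573.6, 80.3, 279.1]
tool_rot: [0.765, 0.644, 0.0, 0.0]
force: [-0.0, -0.2, -0.4]
opening: 1.0
finger_force: 0.0
```

```bash
python3 st.py
```

```text
t 15.6 jig [ 31.9  70.1 279.1] tip z 106.1 yaw(tool y vs jig x) -1.572 tilt 0.000 F jig [-0.2  0.  -0.4] open 1.00 nose 173.4
```

Request:
carry_out([
  {"delta_pos":[-0.005,0,0],"twist":0,"claw":0},
  {"delta_pos":[-0.005,0,0],"twist":0,"claw":0},
  {"delta_pos":[-0.003,0,0],"twist":0,"claw":0},
])

```text
t: 15.85
tcp_pos: [570.5, 67.8, 279.2]
tool_rot: [0.764, 0.645, 0.0, -0.0]
force: [-1.3, 7.9, -0.2]
opening: 0.999
finger_force: 0.0
```

```bash
python3 st.py
```

```text
t 15.8 jig [ 19.   71.1 279.2] tip z 106.2 yaw(tool y vs jig x) -1.572 tilt 0.001 F jig [ 7.6  2.6 -0.2] open 1.00 nose 173.4
```

Request:
carry_out([
  {"delta_pos":[-0.002,0.001,0],"twist":0,"claw":0},
  {"delta_pos":[-0.002,0,0],"twist":0,"claw":0},
])

```text
t: 16.05
tcp_pos: [571.0, 64.2, 279.4]
tool_rot: [0.764, 0.645, 0.0, -0.0]
force: [-0.7, 8.1, -0.2]
opening: 0.995
finger_force: 0.0
```

```bash
python3 st.py; python3 bar.py s11.png
```

```text
t 16.1 jig [ 15.6  70.  279.4] tip z 106.4 yaw(tool y vs jig x) -1.571 tilt 0.001 F jig [ 7.8  2.1 -0.2] open 1.00 nose 173.4
-0.10:65/60/47 -0.05:51/44/38 0.00:27/29/30 0.05:25/31/30 0.10:25/28/30 0.15:58/49/52 0.20:67/68/67 0.25:67/68/74 0.30:68/67/75 0.35:67/65/76 0.40:68/67/67 0.45:68/68/67 0.50:68/67/66 0.55:66/66/81 0.60:91/114/117 0.65:87/130/126 0.70:108/129/129 0.75:119/127/128 0.80:131/132/132 0.85:134/135/135 0.90:135/136/136 0.95:136/135/135 1.00:135/134/134 1.05:135/135/135 1.10:133/132/132
```

Request:
carry_out([
  {"delta_pos":[-0.004,0,0],"twist":0,"claw":0},
  {"delta_pos":[-0.005,0,0],"twist":0,"claw":0},
  {"delta_pos":[-0.006,0,0],"twist":0,"claw":0},
  {"delta_pos":[-0.006,0,0.001],"twist":0,"claw":0},
  {"delta_pos":[-0.006,0,0.002],"twist":0,"claw":0},
  {"delta_pos":[-0.006,0,0.002],"twist":0,"claw":0},
])

```text
t: 16.7
tcp_pos: [565.6, 30.7, 274.2]
tool_rot: [0.765, 0.645, 0.0, 0.0]
force: [-0.1, 4.7, 2.4]
opening: 0.997
finger_force: 0.0
```

```bash
python3 st.py; python3 bar.py s12.png
```

```text
t 16.7 jig [-18.4  69.6 274.2] tip z 101.2 yaw(tool y vs jig x) -1.572 tilt 0.001 F jig [4.7 0.9 2.4] open 1.00 nose 173.4
-0.10:62/65/47 -0.05:62/59/44 0.00:59/63/43 0.05:55/63/72 0.10:68/70/71 0.15:66/67/67 0.20:63/67/70 0.25:64/65/64 0.30:69/68/68 0.35:32/36/33 0.40:27/31/32 0.45:24/31/32 0.50:34/35/37 0.55:66/65/78 0.60:91/115/118 0.65:87/130/127 0.70:108/129/129 0.75:120/127/127 0.80:131/131/132 0.85:133/135/135 0.90:135/135/136 0.95:135/135/135 1.00:134/134/134 1.05:135/135/134 1.10:132/132/132
```

Request:
carry_out([
  {"delta_pos":[-0.006,0,0.003],"twist":0,"claw":0},
  {"delta_pos":[-0.006,0,0.004],"twist":0,"claw":0},
  {"delta_pos":[-0.006,0,0.005],"twist":0,"claw":0},
  {"delta_pos":[-0.006,0,0.005],"twist":0,"claw":0},
  {"delta_pos":[-0.006,0,0.005],"twist":0,"claw":0},
  {"delta_pos":[-0.006,0,0.005],"twist":0,"claw":0},
  {"delta_pos":[0,0,0],"twist":0,"claw":0},
])

```text
t: 17.45
tcp_pos: [558.6, -5.2, 246.0]
tool_rot: [0.765, 0.644, -0.001, -0.001]
force: [-0.8, -0.6, -0.6]
opening: 1.003
finger_force: 0.0
```

```bash
python3 st.py; python3 bar.py s13.png
```

```text
t 17.4 jig [-54.9  70.5 246. ] tip z 73.0 yaw(tool y vs jig x) -1.573 tilt 0.003 F jig [-0.7  0.7 -0.6] open 1.00 nose 173.4
-0.10:61/46/57 -0.05:47/66/66 0.00:42/60/58 0.05:70/69/66 0.10:94/100/69 0.15:76/99/69 0.20:94/68/84 0.25:81/53/70 0.30:85/46/60 0.35:74/78/65 0.40:66/82/80 0.45:64/72/87 0.50:65/68/79 0.55:65/65/64 0.60:66/66/65 0.65:51/69/68 0.70:60/69/70 0.75:65/68/69 0.80:71/71/69 0.85:46/43/37 0.90:29/32/30 0.95:28/34/32 1.00:38/30/32 1.05:95/35/47 1.10:131/119/87
```

Request:
carry_out([
  {"delta_pos":[-0.005,0,0.004],"twist":0,"claw":0},
  {"delta_pos":[-0.005,0,0.004],"twist":0,"claw":0},
  {"delta_pos":[-0.003,0,0.003],"twist":0,"claw":0},
  {"delta_pos":[0,0,0],"twist":0,"claw":0},
])

```text
t: 17.9
tcp_pos: [557.5, -17.3, 236.4]
tool_rot: [0.765, 0.645, 0.0, 0.0]
force: [-1.8, 1.0, 8.5]
opening: 1.001
finger_force: 0.4
```

```bash
python3 st.py; python3 bar.py s14.png
```

```text
t 17.9 jig [-67.   69.6 236.4] tip z 63.4 yaw(tool y vs jig x) -1.572 tilt 0.001 F jig [0.7 2.  8.5] open 1.00 nose 173.4
-0.10:66/58/44 -0.05:72/44/64 0.00:77/53/69 0.05:67/60/70 0.10:99/113/74 0.15:71/111/89 0.20:79/85/72 0.25:89/59/65 0.30:97/43/60 0.35:89/67/65 0.40:71/93/71 0.45:66/90/87 0.50:65/76/89 0.55:65/64/86 0.60:65/66/75 0.65:51/70/67 0.70:60/68/70 0.75:66/68/68 0.80:71/71/71 0.85:72/73/72 0.90:74/75/74 0.95:67/65/59 1.00:50/42/40 1.05:30/31/31 1.10:27/34/33
```

The handle is fully open (about 1.08). Retreating upward and towards the robot.

Request:
carry_out([
  {"delta_pos":[0,-0.002,-0.015],"twist":0,"claw":0},
  {"delta_pos":[0,-0.02,-0.02],"twist":0,"claw":0},
  {"delta_pos":[0,-0.035,-0.02],"twist":0,"claw":0},
  {"delta_pos":[0,-0.035,-0.03],"twist":0,"claw":0},
  {"delta_pos":[-0.03,-0.03,-0.03],"twist":0,"claw":0},
  {"delta_pos":[-0.03,0,-0.03],"twist":0,"claw":0},
  {"delta_pos":[-0.03,0,-0.02],"twist":0,"claw":0},
  {"delta_pos":[0,0,0],"twist":0,"claw":0},
  {"delta_pos":[0,0,0],"twist":0,"claw":0},
])

```text
t: 18.85
tcp_pos: [422.7, -84.7, 400.6]
tool_rot: [0.765, 0.644, 0.0, 0.0]
force: [0.1, -0.3, 0.3]
opening: 0.999
finger_force: 0.0
```

```bash
python3 st.py; python3 bar.py s15.png; python3 - <<'E'
from h import *
D=snap('side','d15.png'); S=load('s15.png')
def brown(im): 
    h=cv2.cvtColor(im,cv2.COLOR_RGB2HSV); return ((h[...,0]<12)&(h[...,1]>130)&(h[...,2]>50)).astype(float)
# brown profile on rail top along jig y at several x, both cameras; before push (1), home (d4), now
for nm,y0,y1 in(('side1.png',0,0),('d4.png',0,0),('d15.png',0,0),('scene1.png',0,0),('s10.png',0,0),('s15.png',0,0)):
    c=load(nm); b=brown(c['frame']); r=[]
    ys=np.arange(-110,150,2.)
    for x in(60,80,100):
        p=[b[int(round(v)),int(round(u))] for u,v in(proj(c,jw((x,y,44))) for y in ys)]
        k=np.where(np.array(p)>0)[0]; r.append((ys[k[0]],ys[k[-1]]) if len(k) else None)
    print(nm,r)
# cup top: grey disc centroid in side image
for nm in('side1.png','d4.png','d15.png'):
    c=load(nm); h=cv2.cvtColor(c['frame'],cv2.COLOR_RGB2HSV); 
    y0=36 if nm=='side1.png' else 0
    u,v=proj(c,jw((80,y0,52))).astype(int); w=9
    m=(h[v-w:v+w,u-w-4:u+w+4,1]<70); yy,xx=np.nonzero(m); print(nm,(u,v),m.sum(),'cup px',(xx.mean()+u-w-4).round(2),(yy.mean()+v-w).round(2),'rows',yy.min()+v-w,yy.max()+v-w,'pred z56',proj(c,jw((80,y0,56))).round(1),'pred z49',proj(c,jw((80,y0,49))).round(1))
E
```

```text
t 18.9 jig [-156.1  191.1  400.6] tip z 227.6 yaw(tool y vs jig x) -1.574 tilt 0.001 F jig [-0.3 -0.1  0.3] open 1.00 nose 173.4
-0.10:66/59/43 -0.05:75/57/63 0.00:87/69/76 0.05:70/63/98 0.10:99/112/115 0.15:71/109/115 0.20:80/87/114 0.25:96/76/96 0.30:105/70/80 0.35:88/94/79 0.40:71/106/89 0.45:66/89/106 0.50:67/76/104 0.55:65/65/92 0.60:90/113/83 0.65:86/131/104 0.70:107/129/129 0.75:118/126/127 0.80:130/131/131 0.85:133/134/134 0.90:135/135/136 0.95:122/121/106 1.00:70/67/59 1.05:30/36/32 1.10:31/35/34
side1.png [(np.float64(22.0), np.float64(104.0)), (np.float64(-36.0), np.float64(6.0)), None]
d4.png [(np.float64(-82.0), np.float64(40.0)), (np.float64(-54.0), np.float64(22.0)), None]
d15.png [(np.float64(-60.0), np.float64(-58.0)), (np.float64(-84.0), np.float64(88.0)), None]
scene1.png [None, (np.float64(-64.0), np.float64(-60.0)), None]
s10.png [(np.float64(50.0), np.float64(56.0)), None, None]
s15.png [None, (np.float64(-90.0), np.float64(66.0)), None]
side1.png (np.int64(271), np.int64(190)) 107 cup px 272.7 190.66 rows 181 198 pred z56 [271.5 189.2] pred z49 [271.5 190.7]
d4.png (np.int64(280), np.int64(186)) 205 cup px 284.78 186.4 rows 177 194 pred z56 [280.4 185.2] pred z49 [280.4 186.7]
d15.png (np.int64(280), np.int64(186)) 431 cup px 279.4 185.47 rows 177 194 pred z56 [280.4 185.2] pred z49 [280.4 186.7]
```

The handle is still open after letting go. I'll do a gentle touch on the rail's end to check it's home (and seat it if it isn't): turn back, close, and return to the contact pose from before (y≈100).

Request:
carry_out([
  {"delta_pos":[0,0,0],"twist":-0.1428,"claw":1},
  {"delta_pos":[0,0,0],"twist":-0.1428,"claw":1},
  {"delta_pos":[0,0,0],"twist":-0.1428,"claw":1},
  {"delta_pos":[0,0,0],"twist":-0.1428,"claw":1},
  {"delta_pos":[0,0,0],"twist":-0.1428,"claw":1},
  {"delta_pos":[0,0,0],"twist":-0.1428,"claw":1},
  {"delta_pos":[0,0,0],"twist":-0.1428,"claw":1},
  {"delta_pos":[0,0,0],"twist":-0.1428,"claw":1},
  {"delta_pos":[0,0,0],"twist":-0.1428,"claw":1},
  {"delta_pos":[0,0,0],"twist":-0.1428,"claw":1},
  {"delta_pos":[0,0,0],"twist":-0.1428,"claw":1},
  {"delta_pos":[0,0,0],"twist":0,"claw":1},
])

```text
t: 20.15
tcp_pos: [423.1, -83.4, 399.0]
tool_rot: [0.083, 0.997, 0.0, -0.001]
force: [-0.6, -0.2, -0.2]
opening: 0.003
finger_force: 0.0
```

Request:
carry_out([
  {"delta_pos":[-0.007,0.03,0.01],"twist":0,"claw":1},
  {"delta_pos":[-0.007,0.034,0.01],"twist":0,"claw":1},
  {"delta_pos":[-0.007,0.034,0.01],"twist":0,"claw":1},
  {"delta_pos":[-0.007,0.034,0.01],"twist":0,"claw":1},
  {"delta_pos":[-0.007,0.034,0.01],"twist":0,"claw":1},
  {"delta_pos":[-0.007,0.034,0.01],"twist":0,"claw":1},
  {"delta_pos":[-0.007,0.034,0.01],"twist":0,"claw":1},
  {"delta_pos":[0,0,0.02],"twist":0,"claw":1},
  {"delta_pos":[0,0,0.02],"twist":0,"claw":1},
  {"delta_pos":[0,0,0],"twist":0,"claw":1},
])

```text
t: 21.15
tcp_pos: [509.6, 138.7, 287.0]
tool_rot: [0.086, 0.996, -0.001, -0.003]
force: [-0.8, 0.2, 0.6]
opening: 0.0
finger_force: 0.0
```

```bash
python3 st.py
```

```text
t 21.1 jig [ 78.7 143.  287. ] tip z 114.0 yaw(tool y vs jig x) -0.004 tilt 0.006 F jig [0.1 0.9 0.6] open 0.00 nose 173.4
```

Request:
carry_out([
  {"delta_pos":[0,0.001,0.025],"twist":0,"claw":1},
  {"delta_pos":[0,0,0.025],"twist":0,"claw":1},
  {"delta_pos":[0,0,0.025],"twist":0,"claw":1},
  {"delta_pos":[0,0,0.014],"twist":0,"claw":1},
  {"delta_pos":[-0.01,0,0],"twist":0,"claw":1},
  {"delta_pos":[-0.01,0,0],"twist":0,"claw":1},
  {"delta_pos":[-0.006,0,0],"twist":0,"claw":1},
  {"delta_pos":[-0.003,0,0],"twist":0,"claw":1},
  {"delta_pos":[0,0,0],"twist":0,"claw":1},
])

```text
t: 22.05
tcp_pos: [540.6, 134.1, 201.8]
tool_rot: [0.085, 0.996, 0.0, 0.001]
force: [-0.1, 0.8, 0.4]
opening: 0.002
finger_force: 0.0
```

```bash
python3 st.py
```

```text
t 22.1 jig [ 79.4 111.6 201.8] tip z 28.8 yaw(tool y vs jig x) -0.002 tilt 0.002 F jig [0.7 0.3 0.4] open 0.00 nose 173.4
```

Request:
carry_out([
  {"delta_pos":[-0.002,0,0.001],"twist":0,"claw":1},
  {"delta_pos":[-0.002,0,0],"twist":0,"claw":1},
  {"delta_pos":[-0.002,0,0],"twist":0,"claw":1},
  {"delta_pos":[-0.0015,0,0],"twist":0,"claw":1},
])

```text
t: 22.45
tcp_pos: [547.3, 133.0, 200.1]
tool_rot: [0.085, 0.996, -0.0, 0.0]
force: [-0.7, 0.1, -1.1]
opening: 0.005
finger_force: 0.0
```

Request:
carry_out([
  {"delta_pos":[-0.001,0,0],"twist":0,"claw":1},
  {"delta_pos":[-0.001,0,0],"twist":0,"claw":1},
])

```text
t: 22.65
tcp_pos: [549.2, 132.6, 200.0]
tool_rot: [0.085, 0.996, -0.0, -0.0]
force: [-0.2, 0.2, -0.5]
opening: 0.001
finger_force: 0.0
```

Request:
carry_out([
  {"delta_pos":[-0.0007,0,0],"twist":0,"claw":1},
  {"delta_pos":[-0.0007,0,0],"twist":0,"claw":1},
])

```text
t: 22.85
tcp_pos: [550.5, 132.4, 200.0]
tool_rot: [0.085, 0.996, -0.0, -0.0]
force: [1.4, -0.3, 0.2]
opening: 0.001
finger_force: 0.0
```

```bash
python3 st.py
```

```text
t 22.9 jig [ 79.3 101.6 200. ] tip z 27.0 yaw(tool y vs jig x) -0.001 tilt 0.000 F jig [-0.1 -1.4  0.2] open 0.00 nose 173.4
```

Request:
carry_out([
  {"delta_pos":[0.015,0,0],"twist":0,"claw":1},
  {"delta_pos":[0.02,0,-0.01],"twist":0,"claw":1},
  {"delta_pos":[0.01,0,-0.035],"twist":0,"claw":1},
  {"delta_pos":[0.03,0,-0.035],"twist":0,"claw":1},
  {"delta_pos":[0.035,0,-0.03],"twist":0,"claw":1},
  {"delta_pos":[0,0,0],"twist":0,"claw":1},
  {"delta_pos":[0,0,0],"twist":0,"claw":1},
])

```text
t: 23.55
tcp_pos: [442.1, 151.2, 311.0]
tool_rot: [0.084, 0.996, 0.0, 0.001]
force: [-0.6, -0.8, 0.1]
opening: 0.001
finger_force: 0.0
```

```bash
python3 st.py; python3 - <<'E'
from h import *
# cup column profile in side view: grey (low saturation) run along the column through the cup, before/after pressing
for nm in('d4.png','d15.png'):
    h=cv2.cvtColor(load(nm)['frame'],cv2.COLOR_RGB2HSV)
    print(nm); print(h[174:200,270:284:2,1])
E
```

```text
t 23.6 jig [ 79.6 211.7 311. ] tip z 138.0 yaw(tool y vs jig x) -0.000 tilt 0.003 F jig [-0.9  0.5  0.1] open 0.00 nose 173.4
d4.png
[[134 135 136 133 132 129 133]
 [134 130 135 133 133 133 134]
 [133 132 133 133 133 128 124]
 [134 133 134 134 135 124  96]
 [132 131 134 131 132 122  57]
 [134 132 133 134 131 122  27]
 [134 131 133 131 131 122  19]
 [134 133 133 132 121 106  21]
 [131 132 131 123  91  59  18]
 [132 130 132 100  54  25   9]
 [132 133 129  71  22  13   7]
 [136 136 126  48  12  10   9]
 [143 144 126  34   9  14   5]
 [151 156 128  24  12   6   5]
 [160 167 136  26  12   6   9]
 [171 169 152  43  11  13  11]
 [166 169 164  89  24  13  14]
 [167 167 170 145  71  23  27]
 [166 168 173 165 136  90  75]
 [170 166 170 168 160 158 135]
 [167 164 173 167 166 165 161]
 [178 167 171 171 168 168 163]
 [174 170 166 168 172 167 159]
 [172 168 170 170 165 157 119]
 [167 174 170 169 158 114  61]
 [171 169 166 156  96  59  33]]
d15.png
[[ 13  15  14  11  17  29  76]
 [  7   7   6   4  21  16  73]
 [ 15  10  10  19  24  20  32]
 [  8   9   0  20  51  39  19]
 [ 24  13  43  27  55  64  67]
 [ 17  55  34  35  49  46  33]
 [ 26  20   9  93  11  19  41]
 [ 11  21  49  34  85  22  13]
 [ 12  33  35  23  97  23  64]
 [ 51  33  35  41  64  64  49]
 [ 16  31  35  21  19  78  27]
 [ 54  43  49  19  33  20  24]
 [ 12  38  27  38  34  34  13]
 [ 39  36  39  24  36  10   7]
 [ 66  41  17  26  18  64  18]
 [ 26  32  16  29  49  51   8]
 [ 38  26  16   9  20  67  28]
 [ 26  36  44  53  20  69  38]
 [ 26  26  36  21  20  30  49]
 [ 31  39  71  44  81  96  40]
 [ 24   0  39  76 131 129  67]
 [ 26  32   9 115 155 160 115]
 [ 59  49  76 154 166 165 105]
 [ 59 123 139 161 167 158 122]
 [117 150 170 160 154 130 103]
 [160 170 173 155  98  63  72]]
```

```bash
python3 - <<'E'
from h import *
c=snap('side','d20.png'); h=cv2.cvtColor(c['frame'],cv2.COLOR_RGB2HSV); print(h[174:200,270:284:2,1])
E
```

```text
[[134 136 135 133 135 135 134]
 [135 136 137 136 137 133 133]
 [132 133 138 133 135 136 134]
 [133 134 137 135 136 133 125]
 [133 132 133 132 133 131 104]
 [133 132 134 133 135 129  76]
 [134 136 132 133 135 132  68]
 [133 132 132 133 136 133  76]
 [132 134 136 136 133 131  81]
 [134 131 133 132 108  99  62]
 [133 134 138 117  66  47  26]
 [138 140 140  87  31  17  15]
 [142 146 139  50  15   9   8]
 [148 162 126  31  10   9   9]
 [157 167 119  23  11  10   9]
 [167 166 134  26  12   7  11]
 [175 172 144  46  14  10  13]
 [171 166 161  91  27  17  20]
 [162 171 169 138  69  46  46]
 [165 172 167 161 129 103 106]
 [170 167 168 164 162 155 149]
 [164 168 169 171 168 165 171]
 [169 166 169 171 168 170 159]
 [170 168 170 168 167 160 123]
 [172 167 167 173 151 110  65]
 [168 170 173 150 101  55  33]]
```

The cup's top edge in the side view has sunk about 1.5 px, the 7 mm expected, and the rail edge hasn't moved. Handing in.

```bash
python3 -c "
from h import *
print(workorder.job_done())"
```

```text
the job is handed in; nothing more can be done
None
```

I handed the job in at about 24 s of the 58 s allowed; the hand-in returned no verdict. My checks before it: rail home within about 1 mm of the stop, clamp locked over centre and then swung back to about 1.05 rad, and the side camera shows the cup pressed in by about 7 mm.

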